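# Put the tall lamp on the charging pad

### The job

The power bank is full: slide it right off the round charging pad on to bare shelf. Then push the tall blue lamp, low on its round foot so that it slides upright without tipping, until it stands in the middle of the pad. Only push, with nothing pinched or lifted, touch the lamp nowhere above its foot, keep lamp and power bank from bumping each other, and leave everything else where it is.

Things in the scene. Friction and masses are not known exactly. Their poses are not given: they have to be found in the camera images.
- pad: round matte black wireless charging pad, 110 mm across, let in flush with the oak shelf top (no edge to climb), with a thin grey ring 82 mm across and a small cross at its middle. Its position differs from run to run. Origin at its centre, on the shelf top; z up. It does not move.
- bank: grey plastic power bank lying flat, 108 mm long (its x axis), 66 mm wide (its y axis), 16 mm thick, about 0.2 kg, loose. Origin at the centre of its underside. It starts on the pad, near its middle, its long sides roughly along world x (up to 20 degrees off).
- lamp: tall dark blue cordless table lamp, loose, about 0.5 kg, 237 mm tall: a round foot 80 mm across and 24 mm high, above it a slim stem 14 mm across, and from 158 to 237 mm up a white tubular light head 35 mm across. Origin at the centre of the foot's underside; z up along the stem. It starts between the robot and the pad, 145 to 175 mm nearer the robot than the pad's centre. It slides on the shelf when pushed on the foot, and tips when pushed high.
- bowl: stainless steel key bowl with keys in it, loose, 126 mm across, 48 mm high; leave alone. Stands to the left or right of the pad. Origin at the centre of its underside.
- catchall: sage green ceramic catch-all dish, loose, 132 mm across, 28 mm high; leave alone. Stands on the side of the pad where the bowl is not. Origin at the centre of its underside.
- vase: terracotta bud vase with three dried twigs, loose, 66 mm across, 125 mm high (twigs to 222 mm); leave alone. Well to one side of the pad. Origin at the centre of its underside.
- spray: amber spray bottle with a black top, loose, 48 mm across, 130 mm high; leave alone. Well to the other side of the pad. Origin at the centre of its underside.
- earbuds: white earbuds case, loose, 48 x 62 x 24 mm, lying well to the left of the pad (+y); leave alone. Origin at the centre of its underside.
- keybox_lid_tab (a point): thumb tab at the free edge of the lid of the small aluminium box far to the left (+y) on the shelf (90 x 130 mm, 45 mm high, fixed). The lid is 93 mm from hinge to tab and stands open, hinged at the box's far (+x) side; leave alone.

How it is judged (in metres and radians):
On the way:
1. the power bank lies wholly off the pad while the lamp is still off it ((x of pad in the frame of bank above 0.109 m or x of pad in the frame of bank below -0.109 m or y of pad in the frame of bank above 0.088 m or y of pad in the frame of bank below -0.088 m or horizontal distance between bank and pad above 0.118 m) and horizontal distance between lamp and pad above 0.096 m), for 0.2 s.
At the end, for the whole second after the job is handed in: The lamp stands upright and still on the pad, its centre within 15 mm of the pad's centre; the power bank lies flat and still on the shelf, wholly clear of the pad's disc ((x of pad in the frame of bank above 0.109 m or x of pad in the frame of bank below -0.109 m or y of pad in the frame of bank above 0.088 m or y of pad in the frame of bank below -0.088 m or horizontal distance between bank and pad above 0.118 m) and height (world z) of bank between -0.003 and 0.003 m and angle between bank's own z axis and vertical below 0.05 rad and linear speed of each of bank, lamp below 0.01 m/s and horizontal distance between lamp and pad below 0.015 m and height (world z) of lamp between -0.003 and 0.003 m and angle between lamp's own z axis and vertical below 0.04 rad); the robot touches nothing.
It fails at once if the lamp tips or rocks more than 9 degrees, or is lifted (angle between lamp's own z axis and vertical above 0.16 rad or height (world z) of lamp above 0.008 m).
It fails at once if the robot touches the lamp above its foot (contact force between any of the fingers, the arm and lamp_c1 above 0.5 N or contact force between any of the fingers, the arm and lamp_c2 above 0.5 N).
It fails at once if the power bank is lifted, or pinched across its sides (height (world z) of bank above 0.01 m or (contact force between the fingers and bank_c1 above 0.5 N and contact force between the fingers and bank_c2 above 0.5 N)).
It fails at once if the lamp and the power bank bump together (contact force between lamp and bank above 0.3 N).
It fails at once if the key bowl, dish, vase, spray bottle or earbuds case is moved more than 10 mm, or the aluminium box's lid is moved (distance of any of bowl, catchall, vase, spray, earbuds from where it was at the start of the episode above 0.01 m or distance of keybox_lid_tab from where it was at the start of the episode above 0.015 m).
It also fails if it takes over 58 s, if anything falls off the work surface, if the arm or the gripper's body presses on something with over 40 N, if the wrist force passes 120 N, or if a joint passes its speed limit or range.

### The arm

A 7-joint arm with a two-finger parallel gripper is mounted at the origin on the work surface. World frame = base frame: x ahead of the robot, y to its left, z up, the work surface at z = 0. Lengths are in mm, angles in rad, forces in N, time in s.
With the tool pointing down it reaches from about 400 to 875 mm from the base axis. Payload 4.4 kg.
Tool frame: the origin (TCP) lies at the very end of the fingers, on their centre line; the grasp point (between the pads) lies 19 mm behind it; y points along the fingers, x is the direction in which the jaws open and shut, and the axes are right-handed (so a half turn about y gives the same grasp; the last joint's range is limited). The gripper opens to 85 mm and grips with 20 to 120 N. Pads are 22 mm wide; open, the fingers measure 114 mm over their backs; the gripper's body (76 mm by 85 mm) begins 54 mm behind the grasp point. The pads swing forward as they close: fully open they stand 13 mm farther back than shut.
Start: joints at [1.203, 0.628, 0.038, 1.517, -0.027, 0.996, -0.02], TCP at [193.233, -620.628, 231.313] pointing down, gripper open.
Joint ranges: [-3.06, 3.06], [-0.37, 2.12], [-1.25, 1.32], [0.18, 2.47], [-1.1, 4.24], [0.23, 1.98], [-2.94, 2.94]. Speed limits (rad/s): [2.57, 2.57, 3.14, 3.14, 3.14, 3.14, 3.14].

### API

Orientations are given as [roll, pitch, yaw] about the fixed x, y, z axes, in that order (R = Rz(yaw) Ry(pitch) Rx(roll)).
In Python, from cell import readout, eyes, finish_job gives the robot as it stands. The module is installed in compiled form; this text tells all that it offers.
- The arm moves only by the tool apply_moves, never from a script. Its argument "commands" is a list that holds one entry, the list of rows, each a list of 6 numbers: the shift along the tool's x, y, z in units of 0.04 m (1.0 is 0.04 m), then the turn, a rotation vector about the tool's x, y, z in units of 5 degrees (1.0 is 5 degrees). A call has 1 to 8 rows; each row shifts and turns the pose as measured when the row begins, along the tool's axes as they then stand; what a row does not reach is not made up. A row lasts 1/12 s, in which the tool goes at most 41.7 mm and 7.16 degrees, less where a joint would pass 70% of its speed; a pose out of reach is approached as far as the arm can. A call with a number of a shift or a turn outside -1 to 1 is refused whole. A call with a gripper value outside its range is refused whole. "claw" is the finger opening in mm, from 0 to 85.4, set as the call begins (left out, the last holds). The fingers move at their own pace and stop on an object; the grip force is fixed at half the most. Time passes only in rows, so rows that do not move let the fingers close. It gives the time, the measured TCP pose, the force and the opening at its end, in the units of the state.
- readout.read_state(): the state, without advancing time (a new reading comes with each control period).
- eyes.get_image(name): name is "scene" or "top"; returns a dict with "image" (384x512x3 uint8, red, green, blue), "mtx" (3x3 intrinsics, pixels), "rvec" (rotation vector, rad) and "tvec" (3), from world to camera coordinates, as OpenCV has them. Camera axes: x right, y down, z forward; pixel columns grow to the right and rows downward; lengths in mm; the calibration is good to about 2 mm. A picture is of the moment at which its call begins. There is no depth.
- finish_job(): hands the job in, once; it reports no verdict.
The state is a dict: "clock": time; "qpos": joint angles; "qd": joint speeds; "tau": joint torques, N m; "eef_pos": TCP position; "tool_rot": TCP orientation; "force": force on the tool from outside, world axes, zero at the start; "torque": the same for the moment, N m; "width": finger opening in mm.
Only numpy, scipy, OpenCV 4.12 (cv2) and the standard library are available. Lean on these libraries where they do the work, as an engineer would, in place of code of your own. Each camera call takes 0.05 s, during which the arm holds its last target. There are 200 camera calls.

## Working session

There is one attempt and no reset: what is moved stays moved. The work goes in short steps, Python scripts to look and compute and a tool call to move; the robot and the scene stay as the last step left them, time stands still between calls to the robot, and variables do not carry over. Pictures are saved under pics/ and viewed, about 8 in all and at most 12, crops included, and the job is handed in when it is done.

Besides the shell and the picture viewer there is one more tool, called after "Call:" in YAML: its name, and indented under it one key for each argument. apply_moves: Moves the arm, as the interface text tells. Shifts and turns lie within -1 to 1; 1 stands for 0.04 m of shift or 5 degrees of turn. Its arguments: {"type":"object","properties":{"commands":{"type":"array"},"claw":{"type":"number"}},"required":["commands"]}

```bash
mkdir -p pics
cat > h.py <<'E'
import numpy as np, cv2
from cell import readout, eyes
def cam(n):
    d=eyes.get_image(n); R=cv2.Rodrigues(np.array(d['rvec'],float))[0]
    return d['image'],np.array(d['mtx'],float),R,np.array(d['tvec'],float).ravel()
def w(c,uv,z=0):
    im,K,R,t=c; r=R.T@np.linalg.inv(K)@np.array([uv[0],uv[1],1.]); o=-R.T@t
    return o+r*(z-o[2])/r[2]
def p(c,X):
    im,K,R,t=c; q=K@(R@np.array(X,float)+t); return q[:2]/q[2]
E
python3 - <<'E'
from h import *
s=readout.read_state(); print(s)
a=[]
for n in('scene','top'):
    c=cam(n); cv2.imwrite(f'pics/{n}0.png',cv2.resize(c[0][:,:,::-1],(800,600),interpolation=cv2.INTER_CUBIC)); print(n,-c[2].T@c[3]); 
    np.savez(n+'.npz',im=c[0],K=c[1],R=c[2],t=c[3])
E
```

```text
{'clock': 0.0, 'qpos': array([ 1.20320853,  0.62934178,  0.03846699,  1.51835742, -0.02699241,
        0.99626685, -0.02003543]), 'qd': array([-3.88953520e-04,  4.36177477e-04, -1.27930713e-03,  7.89294595e-04,
       -6.32245336e-04,  1.43971401e-04,  4.75406504e-05]), 'tau': array([ 7.04380491e-04, -5.63388026e+01,  1.22646332e+00, -1.93440485e+01,
        1.09557883e-02,  1.05200079e-02,  2.51252766e-05]), 'eef_pos': array([ 193.02935777, -620.04042322,  230.3957328 ]), 'tool_rot': array([-1.57084133,  0.00185415, -1.26905988]), 'force': array([ 0.16664045, -0.12722141,  0.30483478]), 'torque': array([ 0.00279784,  0.05602917, -0.04090479]), 'width': 85.1831814758238}
scene [1642.05075469 -113.37917097  926.5382746 ]
top [ 388.60802441   41.15531787 1702.37961674]
```

View pics/top0.png

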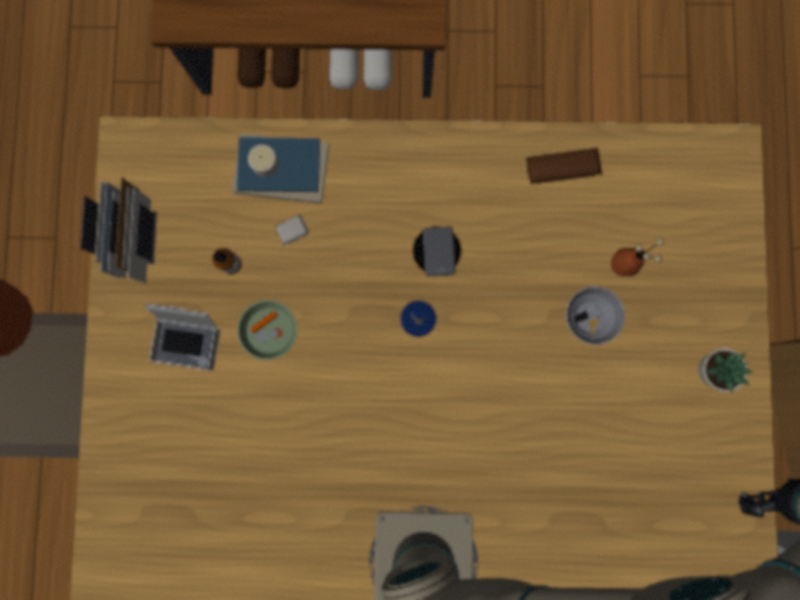

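View pics/scene0.png

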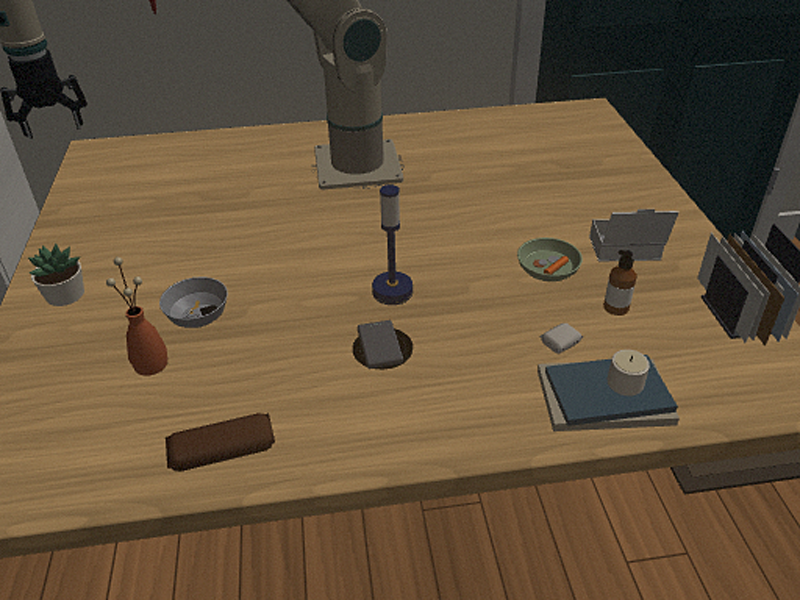

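The top view (800x600 pixels) shows the pad and bank at about (438,250), the lamp foot at (419,318), the bowl at right (596,315) and the dish at left (268,329). The right side of the pad is free, and the scene view agrees. Next I'll measure from both views.

```bash
cat > meas.py <<'E'
from h import *
def ld(n):
    d=np.load(n+'.npz'); return d['im'],d['K'],d['R'],d['t']
def comps(c,mask,z,near=None,minA=30):
    n,l,st,ce=cv2.connectedComponentsWithStats(mask.astype(np.uint8)*255)
    return [(i,st[i,4],ce[i],w(c,ce[i],z)) for i in range(1,n) if st[i,4]>=minA],l
def lampfoot(c):
    im=c[0].astype(int); m=(im[...,2]>im[...,0]+25)&(im[...,2]>im[...,1]+20)
    return m
E
python3 - <<'E'
from meas import *
np.set_printoptions(precision=1,suppress=True)
for n in('top','scene'):
    c=ld(n); im=c[0].astype(int)
    print(n,'lamp'); r,l=comps(c,lampfoot(c),24)
    for x in r: print(x)
    dark=(im.max(2)<40); r,l=comps(c,dark,0)
    print('black'); [print(x) for x in r if 350<x[3][0]<950 and abs(x[3][1])<250]
    g=(im.max(2)-im.min(2)<22)&(im.max(2)>48)&(im.max(2)<140); r,l=comps(c,g,16)
    print('grey')
    for x in r:
        if 350<x[3][0]<950 and abs(x[3][1])<250:
            print(x); pts=np.argwhere(l==x[0])[:,::-1]; P=np.array([w(c,q,16)[:2] for q in pts],np.float32); print(cv2.minAreaRect(P))
    # crops
    u,v=p(c,[600,-40,0]); u,v=int(u),int(v); k=im[max(v-70,0):v+70,u-70:u+70].astype(np.uint8)[:,:,::-1]
    cv2.imwrite(f'pics/{n}c.png',cv2.resize(k,(400,400),interpolation=cv2.INTER_NEAREST)); print('crop origin',u-70,v-70)
a=cv2.imread('pics/topc.png');b=cv2.imread('pics/scenec.png');cv2.imwrite('pics/crop1.png',np.clip(np.hstack([a,b])*1.6,0,255))
E
```

```text
top lamp
(1, np.int32(313), array([267.3, 203.4]), array([517.5,  18.6,  24. ]))
black
(8, np.int32(89), array([268.1, 160.9]), array([667.2,  17.6,   0. ]))
(9, np.int32(46), array([291.5, 158.9]), array([675.1, -63.7,   0. ]))
grey
(15, np.int32(560), array([280.4, 160.5]), array([666.4, -24.7,  16. ]))
((666.6096801757812, -25.09246063232422), (102.88062286376953, 68.94807434082031), 3.116518974304199)
(24, np.int32(64), array([267.4, 202.5]), array([520.9,  18.2,  16. ]))
((519.4729614257812, 19.61707305908203), (75.07833862304688, 74.93310546875), 0.8271269798278809)
crop origin 214 110
scene lamp
black
(48, np.int32(110), array([249.6, 162.1]), array([383.6,  32.9,   0. ]))
(90, np.int32(72), array([248.9, 190.6]), array([530. ,  10.9,   0. ]))
(126, np.int32(104), array([258.4, 220. ]), array([664.7,  20.4,   0. ]))
(128, np.int32(70), array([229.3, 225. ]), array([671.4, -64. ,   0. ]))
grey
(124, np.int32(75), array([245. , 182.4]), array([507.9,   2.3,  16. ]))
((507.47515869140625, 2.6747169494628906), (75.58623504638672, 34.01799392700195), 5.578702449798584)
(131, np.int32(48), array([257.2, 182.8]), array([515.9,  39. ,  16. ]))
((515.9971313476562, 42.42158126831055), (31.547653198242188, 50.78127670288086), 49.55852127075195)
(162, np.int32(624), array([243. , 219.5]), array([672.6, -24.4,  16. ]))
((671.736328125, -25.71308135986328), (115.47428131103516, 68.09780883789062), 3.712799549102783)
crop origin 164 137[ WARN:0@1.185] global loadsave.cpp:1063 imwrite_ Unsupported depth image for selected encoder is fallbacked to CV_8U.
```

View pics/crop1.png

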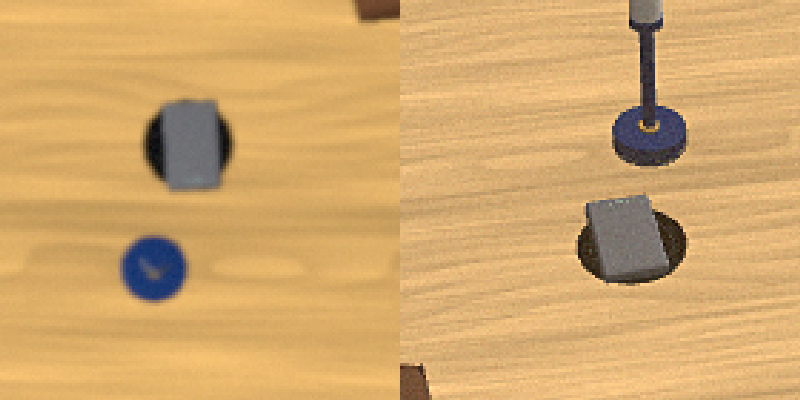

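```bash
cat >> meas.py <<'E'
from scipy.optimize import minimize
a=np.linspace(0,2*np.pi,48,endpoint=False)
S=4
def hull(c,P):
    q=np.array([p(c,x) for x in P]); q=((q+.5)*S-.5)
    m=np.zeros((384*S,512*S),np.uint8); cv2.fillConvexPoly(m,np.round(cv2.convexHull(q.astype(np.float32))*16).astype(np.int32),1,shift=4); return cv2.resize(m.astype(np.float32),(512,384),interpolation=cv2.INTER_AREA)
disc=lambda x,y,r,z:[(x+r*np.cos(t),y+r*np.sin(t),z) for t in a]
def box(x,y,th):
    C,Sn=np.cos(th),np.sin(th)
    return [(x+C*i*54-Sn*j*33,y+Sn*i*54+C*j*33,z) for i in(1,-1) for j in(1,-1) for z in(0,16)]
def nonwood(c):
    im=c[0].astype(float); return (im[...,0]-im[...,2]<0.28*im[...,0]).astype(np.float32)|0 if False else ((im[...,0]-im[...,2])<0.3*im.max(2)).astype(np.float32)
def fit(f,x0,views,centre,R,obs):
    E=0
    ms=[(c,obs(c),hull(c,disc(*centre,R,0))>0) for c in views]
    g=lambda x:sum(((f(c,x)-o)[k]**2).sum() for c,o,k in ms)
    r=minimize(g,x0,method='Nelder-Mead',options=dict(initial_simplex=np.array([x0]+[np.array(x0)+np.eye(len(x0))[i]*(12 if i!=4 else .15) for i in range(len(x0))]),xatol=.05,fatol=.1,maxiter=400))
    return r.x,r.fun
padbank=lambda c,x:np.maximum(hull(c,disc(x[0],x[1],55,0)),hull(c,box(*x[2:5])))
lamp=lambda c,x:hull(c,disc(x[0],x[1],40,0)+disc(x[0],x[1],40,24))
E
python3 - <<'E'
from meas import *
np.set_printoptions(precision=2,suppress=True)
T,Sc=ld('top'),ld('scene')
for nm,v in(('top',[T]),('scene',[Sc]),('both',[T,Sc])):
    print(nm,fit(padbank,[668,-20,667,-25,.05],v,(668,-22),85,nonwood))
print('lamp top',fit(lamp,[515,18],[T],(515,18),65,nonwood))
c=Sc; m=nonwood(c); u,v=p(c,[515,18,0]); print(u,v)
# scene: foot left/right extremes below
for r in range(int(v)-12,int(v)+14,2):
    k=np.flatnonzero(m[r,int(u)-25:int(u)+25]); print(r,(k.min()+int(u)-25,k.max()+int(u)-25) if len(k) else '',end=' ')
for x in([515,18],[515,15],[520,18],[510,18]):
    h=np.argwhere(hull(c,disc(*x,40,0)+disc(*x,40,24))>.5); print(x,h.min(0),h.max(0))
E
```

```text
top (array([670.96, -23.57, 669.27, -24.65,   0.04]), np.float64(130.66796875))
scene (array([660.82, -20.18, 665.2 , -23.81,   0.09]), np.float64(262.36328125))
both (array([666.37, -20.  , 666.47, -24.06,   0.06]), np.float64(407.2578125))
lamp top (array([518.52,  19.39]), np.float64(15.28515625))
250.4933414822583 187.35189719711724
175 (np.int64(243), np.int64(259)) 177 (np.int64(240), np.int64(262)) 179 (np.int64(239), np.int64(263)) 181 (np.int64(238), np.int64(263)) 183 (np.int64(238), np.int64(263)) 185 (np.int64(239), np.int64(263)) 187 (np.int64(238), np.int64(263)) 189 (np.int64(239), np.int64(263)) 191 (np.int64(242), np.int64(261)) 193 (np.int64(243), np.int64(258)) 195  197  199  [515, 18] [174 238] [195 263]
[515, 15] [174 237] [195 262]
[520, 18] [175 238] [196 263]
[510, 18] [173 238] [194 263]
```

```bash
cat > plan.py <<'E'
import sys; from h import *
from scipy.spatial.transform import Rotation as Ro
def Rpose(lean,yaw): # tool down, jaws along yaw; lean: fingers' tips ahead (+tool z), body back
    return Ro.from_euler('xyz',[-np.pi/2,0,yaw])*Ro.from_rotvec([lean,0,0])
def plan(pos,lean,yaw,n,step=.95):
    s=readout.read_state(); P=s['eef_pos']; R=Ro.from_euler('xyz',s['tool_rot'])
    G=Rpose(lean,yaw); pos=np.array(pos,float); tot=np.linalg.norm(pos-P); a=np.degrees((R.inv()*G).magnitude())
    N=max(int(np.ceil(max(tot/40/step,a/5/step))),1); 
    d=(R.inv()*G).as_rotvec()
    for i in range(min(n,N)):
        sh=R.inv().apply((pos-P)/N)/40; tu=d/N/np.radians(5)
        print([round(float(x),2) for x in np.r_[sh,tu]])
        R=R*Ro.from_rotvec(d/N)
    print('N',N,'dist',tot,'ang',a)
E
python3 -c "
from plan import *
plan([640,60,330],0,0.05,8)"
```

```text
[-0.59, -0.11, 0.71, -0.0, -0.69, -0.0]
[-0.54, -0.11, 0.75, -0.0, -0.69, -0.0]
[-0.5, -0.11, 0.78, -0.0, -0.69, -0.0]
[-0.45, -0.11, 0.81, -0.0, -0.69, -0.0]
[-0.4, -0.11, 0.83, -0.0, -0.69, -0.0]
[-0.35, -0.11, 0.86, -0.0, -0.69, -0.0]
[-0.3, -0.11, 0.88, -0.0, -0.69, -0.0]
[-0.24, -0.11, 0.89, -0.0, -0.69, -0.0]
N 22 dist 819.8697647116013 ang 75.5725324811362
```

Call:
apply_moves:
  commands:
    - [[-0.6, -0.2, 0.7, 0, -0.7, 0], [-0.55, -0.2, 0.75, 0, -0.7, 0], [-0.5, -0.2, 0.78, 0, -0.7, 0], [-0.45, -0.2, 0.8, 0, -0.7, 0], [-0.4, -0.2, 0.83, 0, -0.7, 0], [-0.35, -0.2, 0.86, 0, -0.7, 0], [-0.3, -0.2, 0.88, 0, -0.7, 0], [-0.24, -0.2, 0.9, 0, -0.7, 0]]
  claw: 35

```text
clock: 0.77
eef_pos: [348.8, -366.5, 289.4]
tool_rot: [-1.576, 0.012, -0.777]
force: [0.5, -0.9, -1.0]
width: 35.2
```

```bash
python3 -c "
from plan import *
print(readout.read_state())
plan([640,60,330],0,0.05,16)"
```

```text
{'clock': 0.7667, 'qpos': array([ 0.84082389,  0.36248673, -0.12332182,  1.82187076,  0.05826893,
        0.97321011, -0.08452664]), 'qd': array([-0.64696637, -0.27664274, -0.32227552,  0.15489222,  0.08587757,
        0.13566664, -0.2300908 ]), 'tau': array([ 4.20505196e+00, -4.06647885e+01,  5.91047052e-01, -1.82067060e+01,
        8.63234134e-03,  1.20988917e-01,  2.66085053e-01]), 'eef_pos': array([ 348.83933357, -366.54128666,  289.37010865]), 'tool_rot': array([-1.57596984,  0.01240129, -0.77660976]), 'force': array([ 0.50763325, -0.92166395, -1.03509102]), 'torque': array([-0.0411322 , -0.00213762, -0.0380789 ]), 'width': 35.16128081059557}
[-0.16, -0.08, 0.91, -0.0, -0.68, -0.01]
[-0.11, -0.08, 0.92, -0.0, -0.68, -0.01]
[-0.06, -0.08, 0.92, -0.0, -0.68, -0.01]
[-0.0, -0.08, 0.92, -0.0, -0.68, -0.01]
[0.05, -0.08, 0.92, -0.0, -0.68, -0.01]
[0.11, -0.08, 0.92, -0.0, -0.68, -0.01]
[0.16, -0.08, 0.91, -0.0, -0.68, -0.01]
[0.21, -0.08, 0.9, -0.0, -0.68, -0.01]
[0.27, -0.07, 0.88, -0.0, -0.68, -0.01]
[0.32, -0.07, 0.87, -0.0, -0.68, -0.01]
[0.37, -0.07, 0.84, -0.0, -0.68, -0.01]
[0.42, -0.07, 0.82, -0.0, -0.68, -0.01]
[0.47, -0.07, 0.8, -0.0, -0.68, -0.01]
[0.51, -0.07, 0.77, -0.0, -0.68, -0.01]
N 14 dist 518.0374416686739 ang 47.36530971600662
```

Call:
apply_moves:
  commands:
    - [[-0.1, -0.25, 0.92, 0, -0.68, 0], [-0.05, -0.25, 0.92, 0, -0.68, 0], [0, -0.2, 0.92, 0, -0.68, 0], [0, -0.2, 0.92, 0, -0.68, 0], [0.1, -0.1, 0.92, 0, -0.68, 0], [0.15, -0.1, 0.92, 0, -0.68, 0], [0.2, -0.1, 0.9, 0, -0.68, 0], [0.25, -0.1, 0.9, 0, -0.68, 0]]

```text
clock: 1.43
eef_pos: [528.8, -114.3, 342.9]
tool_rot: [-1.571, 0.015, -0.279]
force: [0.6, -0.6, 0.3]
width: 34.8
```

Call:
apply_moves:
  commands:
    - [[0.3, 0, 0.88, 0, -0.68, 0], [0.35, 0, 0.87, 0, -0.68, 0], [0.4, 0, 0.85, 0, -0.68, 0], [0.45, 0, 0.82, 0, -0.68, 0], [0.5, 0, 0.8, 0, -0.68, 0], [0.5, 0, 0.77, 0, -0.68, 0]]

```text
clock: 1.93
eef_pos: [657.3, 81.1, 341.0]
tool_rot: [-1.567, 0.016, 0.094]
force: [0.2, 0.5, 0.5]
width: 34.6
```

```bash
python3 -c "
from plan import *
print(readout.read_state()['qpos'])
plan([664,50,120],0,0.05,16)"
```

```text
[ 0.07128302  0.59941541 -0.43126045  1.29683863  0.23936367  1.31146726
 -0.26406722]
[0.03, 0.92, -0.14, -0.01, 0.08, -0.03]
[0.03, 0.92, -0.13, -0.01, 0.08, -0.03]
[0.03, 0.92, -0.13, -0.01, 0.08, -0.03]
[0.03, 0.92, -0.13, -0.01, 0.08, -0.03]
[0.02, 0.92, -0.13, -0.01, 0.08, -0.03]
[0.02, 0.92, -0.13, -0.01, 0.08, -0.03]
N 6 dist 223.25171432606544 ang 2.668834923725494
```

Call:
apply_moves:
  commands:
    - [[0, 0.9, -0.1, 0, 0.08, 0], [0, 0.9, -0.1, 0, 0.08, 0], [0, 0.9, -0.1, 0, 0.08, 0], [0, 0.9, -0.1, 0, 0.08, 0], [0, 0.9, -0.1, 0, 0.08, 0], [0, 0.9, -0.1, 0, 0.08, 0]]

```text
clock: 2.43
eef_pos: [666.6, 78.9, 123.6]
tool_rot: [-1.553, -0.005, 0.071]
force: [-0.5, 0.7, 0.3]
width: 35.0
```

```bash
python3 -c "
from plan import *
plan([664,56,6],0,0.05,16)
for n in('top','scene'):
    c=cam(n); u,v=map(int,p(c,[640,0,40])); cv2.imwrite('pics/a_%s.png'%n,cv2.resize(c[0][max(0,v-80):v+80,u-80:u+80,::-1],(400,400)))
cv2.imwrite('pics/a.png',cv2.convertScaleAbs(np.hstack([cv2.imread('pics/a_top.png'),cv2.imread('pics/a_scene.png')]),alpha=1.6))
"
```

```text
[-0.03, 0.73, -0.15, -0.05, 0.06, 0.01]
[-0.03, 0.73, -0.15, -0.05, 0.06, 0.01]
[-0.03, 0.73, -0.15, -0.05, 0.06, 0.01]
[-0.02, 0.73, -0.15, -0.05, 0.06, 0.01]
N 4 dist 119.80429191429465 ang 1.618184152754677
```

View pics/a.png

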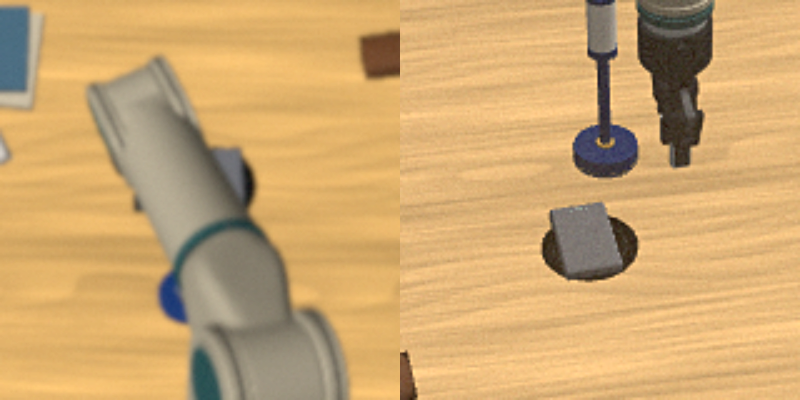

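```bash
python3 -c "
from plan import *
c=cam('scene'); print(p(c,[516,19,237])); cv2.imwrite('pics/b.png',cv2.convertScaleAbs(cv2.resize(c[0][0:240,130:390,::-1],(780,720))[:600],alpha=1.5))
print(readout.read_state()['qpos'])
"
```

```text
[248.7961107  121.59388718]
[ 0.06006811  0.80051695 -0.371852    1.54662077  0.32918321  0.85678925
 -0.35401805]
```

View pics/b.png

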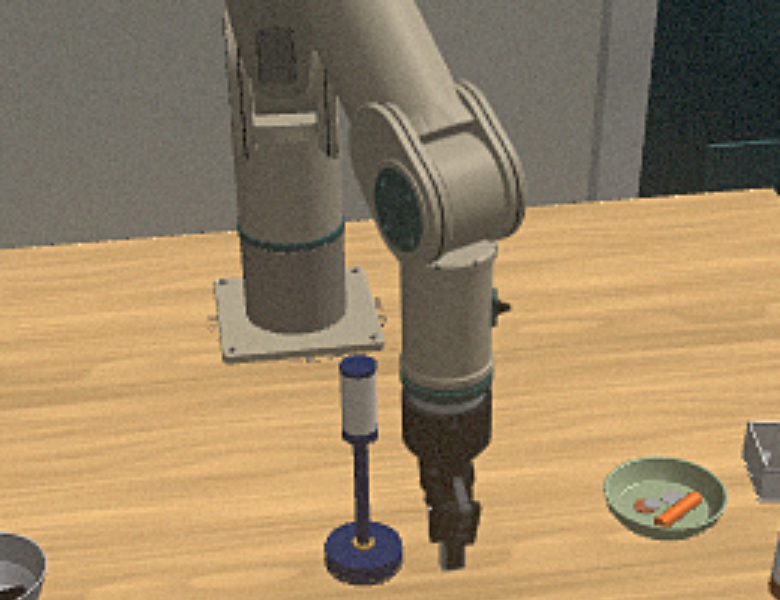

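Wrist is well above the lamp head (~80 mm clearance at full descent). Going down and pushing.

Call:
apply_moves:
  commands:
    - [[-0.03, 0.75, -0.1, -0.1, 0.06, 0], [-0.03, 0.75, -0.1, -0.1, 0.06, 0], [-0.03, 0.75, -0.1, -0.1, 0.06, 0], [-0.03, 0.5, -0.1, -0.1, 0.06, 0], [0, 0, 0, 0, 0, 0]]

```text
clock: 3.0
eef_pos: [674.6, 66.7, 25.6]
tool_rot: [-1.585, -0.026, 0.049]
force: [-1.1, -0.1, 0.9]
width: 35.0
```

```bash
python3 -c "
from plan import *
plan([664,50,6],0,0.05,16)"
```

```text
[-0.3, 0.49, -0.4, 0.16, -0.01, 0.3]
N 1 dist 27.857374386782052 ang 1.6849222415203287
```

Call:
apply_moves:
  commands:
    - [[-0.1, 0.25, -0.2, 0.16, 0, 0.3], [-0.1, 0.2, -0.2, 0, 0, 0], [0, 0, -0.1, 0, 0, 0], [0, 0, 0, 0, 0, 0]]

```text
clock: 3.33
eef_pos: [675.7, 49.0, 18.2]
tool_rot: [-1.567, -0.016, 0.051]
force: [0.5, -0.2, -0.1]
width: 34.7
```

```bash
python3 -c "
from plan import *
plan([667,-90,5],0,0.05,16,.25)"
```

```text
[-0.03, 0.02, -0.25, -0.0, 0.0, 0.01]
[-0.03, 0.02, -0.25, -0.0, 0.0, 0.01]
[-0.03, 0.02, -0.25, -0.0, 0.0, 0.01]
[-0.03, 0.02, -0.25, -0.0, 0.0, 0.01]
[-0.03, 0.02, -0.25, -0.0, 0.0, 0.01]
[-0.03, 0.02, -0.25, -0.0, 0.0, 0.01]
[-0.03, 0.02, -0.25, -0.0, 0.0, 0.01]
[-0.03, 0.02, -0.25, -0.0, 0.0, 0.01]
[-0.03, 0.02, -0.25, -0.0, 0.0, 0.01]
[-0.03, 0.02, -0.25, -0.0, 0.0, 0.01]
[-0.03, 0.02, -0.25, -0.0, 0.0, 0.01]
[-0.03, 0.02, -0.25, -0.0, 0.0, 0.01]
[-0.03, 0.02, -0.25, -0.0, 0.0, 0.01]
[-0.03, 0.02, -0.25, -0.0, 0.0, 0.01]
N 14 dist 139.9214845948912 ang 0.9219599095892149
```

Call:
apply_moves:
  commands:
    - [[-0.2, 0.25, 0, 0, 0, 0.1], [-0.1, 0.15, 0, 0, 0, 0], [-0.05, 0.1, 0, 0, 0, 0], [0, 0, 0, 0, 0, 0]]

```text
clock: 3.67
eef_pos: [663.7, 49.6, 1.5]
tool_rot: [-1.566, -0.014, 0.051]
force: [0.1, 0.4, 0.3]
width: 35.2
```

Call:
apply_moves:
  commands:
    - [[0.05, -0.06, -0.3, 0, 0, 0], [0, 0, -0.3, 0, 0, 0], [0, 0, -0.3, 0, 0, 0], [0, 0, -0.3, 0, 0, 0], [0, 0, -0.3, 0, 0, 0], [0, 0, -0.3, 0, 0, 0], [0, 0, -0.3, 0, 0, 0]]

```text
clock: 4.25
eef_pos: [671.0, -37.8, 3.9]
tool_rot: [-1.563, -0.016, 0.055]
force: [0.1, 0.8, 0.2]
width: 35.0
```

```bash
cat > bank.py <<'E'
from meas import *
def bankfit(x0,views):
    obs=lambda c:((c[0].max(2).astype(int)-c[0].min(2)<22)&(c[0].max(2)>48)&(c[0].max(2)<140)).astype(np.float32)
    return fit(lambda c,x:hull(c,box(x[0],x[1],x[2]/50)),x0,views,x0[:2],90,obs)
E
python3 -c "
from bank import *
c=cam('scene'); print(bankfit([667,-60,3],[c]))
cv2.imwrite('pics/d.png',cv2.convertScaleAbs(cv2.resize(c[0][130:290,150:350,::-1],(750,600)),alpha=1.5))
print(readout.read_state()['eef_pos'])"
```

```text
(array([664.76827566, -77.0857022 ,   2.8118461 ]), np.float64(141.1953125))
[670.99754703 -42.83811459   3.71503142]
```

View pics/d.png

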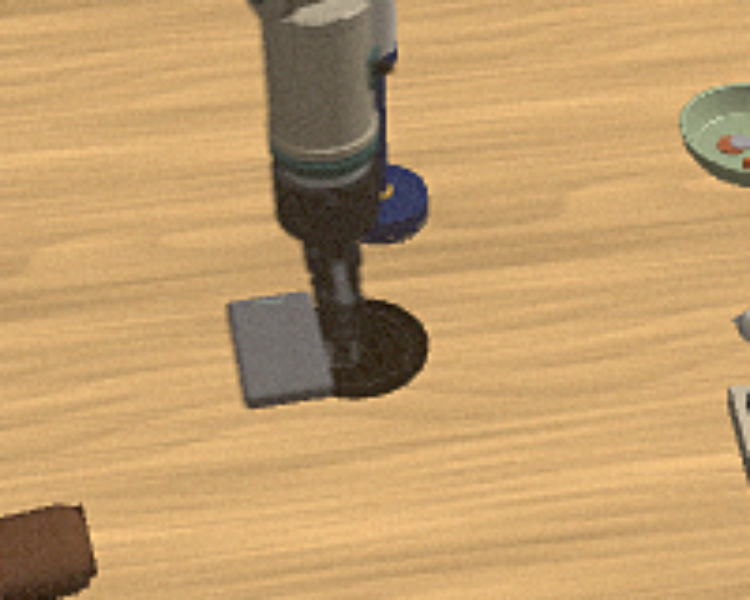

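The bank slides squarely to the right without turning and the pad is now mostly visible. I'll keep pushing.

Call:
apply_moves:
  commands:
    - [[-0.02, 0, -0.3, 0, 0, 0], [0, 0, -0.3, 0, 0, 0], [0, 0, -0.3, 0, 0, 0], [0, 0, -0.3, 0, 0, 0], [0, 0, -0.25, 0, 0, 0], [0, 0, -0.15, 0, 0, 0], [0, 0, 0, 0, 0, 0], [0, 0, 0.3, 0, 0, 0]]

```text
clock: 4.97
eef_pos: [673.0, -107.3, 3.3]
tool_rot: [-1.569, -0.016, 0.042]
force: [-0.2, -1.0, -0.4]
width: 34.9
```

Call:
apply_moves:
  commands:
    - [[0, -0.5, 0.6, 0, 0, 0], [0, -0.8, 0.2, 0, 0, 0], [0, -0.9, 0, 0, 0, 0], [0, -0.9, 0, 0, 0, 0], [0, -0.9, 0, 0, 0, 0], [0, -0.9, -0.3, 0, 0, 0], [0, -0.9, -0.3, 0, 0, 0], [0, -0.9, -0.3, 0, 0, 0]]

```text
clock: 5.63
eef_pos: [661.9, -89.9, 270.2]
tool_rot: [-1.558, 0.01, 0.067]
force: [0.5, 0.3, -0.6]
width: 34.9
```

```bash
python3 -c "
from bank import *
c=cam('scene'); np.set_printoptions(precision=1,suppress=True)
s=readout.read_state(); print(s['eef_pos'],s['tool_rot'],s['qpos'])
print(bankfit([667,-150,3],[c]))
dk=lambda c:(c[0].max(2)<48).astype(np.float32)
f=lambda c,x:hull(c,disc(x[0],x[1],55,0))
print('pad scene',fit(f,[667,-20],[c],(667,-20),70,dk), fit(f,[667,-20],[c],(667,-20),70,nonwood))
"
```

```text
[666.3 -93.6 278.7] [-1.6 -0.   0.1] [ 0.3  0.7 -0.4  1.4  0.3  1.2 -0.1]
(array([ 665.2, -158.3,    2.5]), np.float64(106.92578125))
pad scene (array([666.1, -20.3]), np.float64(47.0234375)) (array([523.,  67.]), np.float64(44.0))
```

```bash
python3 -c "
from plan import *
plan([440,-90,290],0,-0.26,16)"
```

```text
[-0.94, -0.05, 0.07, -0.02, 0.62, 0.0]
[-0.94, -0.05, 0.02, -0.02, 0.62, 0.0]
[-0.94, -0.05, -0.03, -0.02, 0.62, 0.0]
[-0.94, -0.05, -0.08, -0.02, 0.62, 0.0]
[-0.93, -0.05, -0.13, -0.02, 0.62, 0.0]
[-0.93, -0.05, -0.18, -0.02, 0.62, 0.0]
N 6 dist 226.5653740853778 ang 18.489315408288373
```

Call:
apply_moves:
  commands:
    - [[-0.94, -0.1, 0.07, 0, 0.6, 0], [-0.94, -0.1, 0, 0, 0.6, 0], [-0.94, -0.1, -0.03, 0, 0.6, 0], [-0.94, -0.1, -0.08, 0, 0.6, 0], [-0.93, -0.1, -0.13, 0, 0.6, 0], [-0.93, -0.1, -0.18, 0, 0.6, 0]]
  claw: 70

```text
clock: 6.18
eef_pos: [439.3, -83.7, 299.8]
tool_rot: [-1.556, -0.01, -0.258]
force: [0.1, -0.3, 0.9]
width: 70.1
```

```bash
python3 -c "
from plan import *
print(readout.read_state()['qpos'])
plan([417,46,290],0,-0.26,16)"
```

```text
[ 0.4811702   0.2677236  -0.43668575  1.95781398  0.12420254  0.93062073
 -0.27307285]
[-0.34, 0.07, 0.75, -0.04, 0.0, 0.03]
[-0.34, 0.07, 0.75, -0.04, 0.0, 0.03]
[-0.34, 0.07, 0.75, -0.04, 0.0, 0.03]
[-0.34, 0.06, 0.75, -0.04, 0.0, 0.03]
N 4 dist 131.9945062274975 ang 1.0487607390027278
```

Call:
apply_moves:
  commands:
    - [[-0.34, 0, 0.75, 0, 0, 0], [-0.34, 0, 0.75, 0, 0, 0], [-0.34, 0, 0.75, 0, 0, 0], [-0.34, 0, 0.75, 0, 0, 0], [0, 0, 0.2, 0, 0, 0]]

```text
clock: 6.6
eef_pos: [406.2, 57.7, 300.4]
tool_rot: [-1.564, -0.007, -0.268]
force: [-0.8, 0.0, -0.0]
width: 70.0
```

```bash
python3 -c "
from plan import *
from meas import *
print(readout.read_state()['qpos'])
plan([417,46,60],0,-0.26,16)
np.set_printoptions(precision=1,suppress=True)
T=cam('top'); S=cam('scene')
dk=lambda c:(c[0].max(2)<48).astype(np.float32)
f=lambda c,x:hull(c,disc(x[0],x[1],55,0))
for n,v in(('top',[T]),('scene',[S]),('both',[T,S])): print(n,fit(f,[667,-20],v,(667,-20),70,dk))
bl=lambda c:lampfoot(c).astype(np.float32)
print('lamp',fit(lamp,[517,19],[T],(517,19),65,bl))
from bank import *
print('bank top',bankfit([667,-155,3],[T]))
cv2.imwrite('pics/e.png',cv2.convertScaleAbs(np.hstack([cv2.resize(T[0][120:280,200:360,::-1],(400,400)),cv2.resize(S[0][100:260,160:320,::-1],(400,400))]),alpha=1.5))
"
```

```text
[ 0.22027596  0.21500797 -0.51688046  2.03486165  0.13165435  0.91354497
 -0.6340516 ]
[0.04, 0.86, -0.04, -0.01, -0.01, 0.01]
[0.04, 0.86, -0.04, -0.01, -0.01, 0.01]
[0.04, 0.86, -0.03, -0.01, -0.01, 0.01]
[0.04, 0.86, -0.03, -0.01, -0.01, 0.01]
[0.05, 0.86, -0.03, -0.01, -0.01, 0.01]
[0.05, 0.86, -0.03, -0.01, -0.01, 0.01]
[0.05, 0.86, -0.03, -0.01, -0.01, 0.01]
N 7 dist 240.88518393381315 ang 0.7154438829121501
top (array([669.5, -20.7]), np.float64(104.5859375))
scene (array([666.1, -19.9]), np.float64(39.7734375))
both (array([667.3, -19.9]), np.float64(148.7578125))
lamp (array([516.1,  16.7]), np.float64(158.69140625))
bank top (array([ 675.1, -157.6,    0.5]), np.float64(73.36328125))Traceback (most recent call last):
  File "<string>", line 15, in <module>
    cv2.imwrite('pics/e.png',cv2.convertScaleAbs(np.hstack([cv2.resize(T[0][120:280,200:360,::-1],(400,400)),cv2.resize(S[0][100:260,160:320,::-1],(400,400))]),alpha=1.5))
                                                                                                                        ~^^^
TypeError: 'int' object is not subscriptable
```

Call:
apply_moves:
  commands:
    - [[0.1, 0.86, -0.1, 0, 0, 0], [0.05, 0.86, -0.05, 0, 0, 0], [0, 0.86, -0.05, 0, 0, 0], [0, 0.86, 0, 0, 0, 0], [0, 0.86, 0, 0, 0, 0], [0, 0.86, 0, 0, 0, 0], [0, 0.5, 0, 0, 0, 0], [0, 0, 0, 0, 0, 0]]

```text
clock: 7.37
eef_pos: [419.7, 40.6, 66.7]
tool_rot: [-1.567, -0.021, -0.272]
force: [-0.5, -0.5, -0.4]
width: 70.2
```

```bash
python3 -c "
from plan import *
print(readout.read_state()['qpos'])
plan([412,45.5,1],0,-0.255,16,.4)
S=cam('scene');cv2.imwrite('pics/e.png',cv2.convertScaleAbs(cv2.resize(S[0][60:240,160:340,::-1],(600,600)),alpha=1.5))
"
```

```text
[-0.02231606  0.63180123 -0.20773534  2.28537928  0.54299781  0.24894212
 -0.98970766]
[-0.05, 0.33, 0.01, -0.01, -0.04, 0.05]
[-0.05, 0.33, 0.01, -0.01, -0.04, 0.05]
[-0.05, 0.33, 0.01, -0.01, -0.04, 0.05]
[-0.05, 0.33, 0.01, -0.01, -0.04, 0.05]
[-0.04, 0.33, 0.01, -0.01, -0.04, 0.05]
N 5 dist 66.32980157977907 ang 1.5562337883635027
```

View pics/e.png

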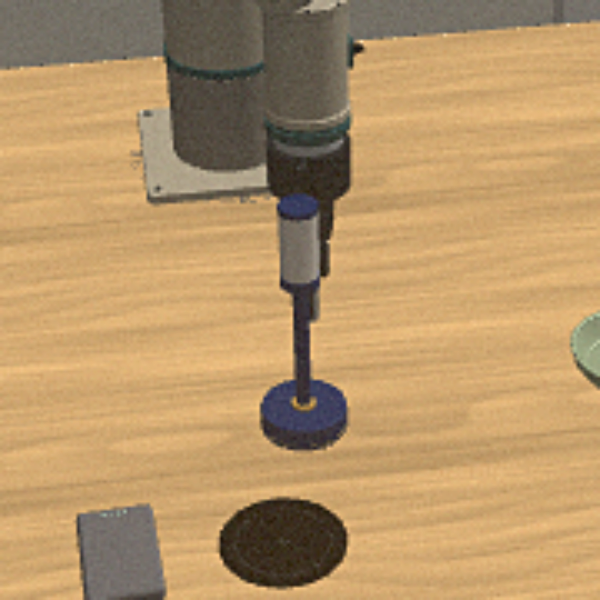

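The view shows the gripper behind the lamp and roughly on its line to the pad. The pad is bare and the bank is clear at right. Joint 6 is near its lower limit, so I'll lean the tool sideways to the left (about the push axis) for room.

```bash
python3 -c "
from plan import *
plan([414,45,30],-.35,-0.255,16,.7)
"
```

```text
[-0.03, 0.16, 0.01, -0.68, -0.04, 0.03]
[-0.03, 0.16, 0.02, -0.68, -0.04, 0.03]
[-0.03, 0.16, 0.03, -0.68, -0.04, 0.03]
[-0.03, 0.15, 0.04, -0.68, -0.04, 0.03]
[-0.03, 0.15, 0.05, -0.68, -0.04, 0.03]
[-0.03, 0.15, 0.06, -0.68, -0.04, 0.03]
N 6 dist 38.65553635410049 ang 20.34608190354217
```

Call:
apply_moves:
  commands:
    - [[-0.05, 0, 0, -0.7, 0, 0], [-0.05, 0, 0, -0.7, 0, 0], [-0.05, 0.1, 0.03, -0.7, 0, 0], [-0.05, 0.15, 0.04, -0.7, 0, 0], [-0.05, 0.15, 0.05, -0.7, 0, 0], [-0.05, 0.15, 0.06, -0.7, 0, 0], [0, 0, 0, 0, 0, 0]]

```text
clock: 8.0
eef_pos: [414.6, 41.9, 52.7]
tool_rot: [-1.941, -0.033, -0.287]
force: [0.2, 0.6, -0.8]
width: 69.8
```

```bash
python3 -c "
from plan import *
print(readout.read_state()['qpos'])
plan([414,45.5,3],-.35,-0.255,16,.3)
"
```

```text
[-0.43979083  0.74013374  0.02821551  2.15722597  0.57035163  0.53913261
 -1.24471464]
[-0.02, 0.23, 0.1, 0.05, -0.09, 0.04]
[-0.01, 0.23, 0.1, 0.05, -0.09, 0.04]
[-0.01, 0.23, 0.1, 0.05, -0.09, 0.04]
[-0.01, 0.23, 0.1, 0.05, -0.09, 0.04]
[-0.01, 0.23, 0.1, 0.05, -0.09, 0.04]
N 5 dist 49.7856549486513 ang 2.8716156408130473
```

q6 has moved up to 0.54, so there's enough room now. Descending.

Call:
apply_moves:
  commands:
    - [[0, 0.25, 0.1, 0, -0.15, 0.1], [0, 0.25, 0.1, 0, -0.15, 0.1], [0, 0.25, 0.1, 0, -0.1, 0.1], [0, 0.2, 0.1, 0, -0.1, 0], [0, 0.1, 0.05, 0, -0.1, 0], [0, 0, 0, 0, 0, 0]]

```text
clock: 8.5
eef_pos: [417.6, 40.7, 6.2]
tool_rot: [-1.932, 0.012, -0.251]
force: [0.2, 0.4, 0.5]
width: 70.1
```

```bash
python3 -c "
from plan import *
print(readout.read_state()['qpos'])
plan([414,45.5,3],-.35,-0.255,16,.3)
"
```

```text
[-0.41527052  0.83856742  0.02605806  2.1386949   0.60230754  0.47078893
 -1.22474272]
[-0.12, 0.04, 0.12, 0.13, 0.09, -0.11]
N 1 dist 6.833085110894239 ang 0.9872026051657525
```

Call:
apply_moves:
  commands:
    - [[0, 0.15, 0.06, 0, 0, 0], [0, 0.06, 0.03, 0, 0, 0], [0, 0, 0, 0, 0, 0]]

```text
clock: 8.75
eef_pos: [417.1, 39.7, -4.0]
tool_rot: [-1.933, 0.013, -0.253]
force: [0.0, -0.2, 0.6]
width: 69.9
```

```bash
python3 -c "
from plan import *
s=readout.read_state();print(s['eef_pos'],s['tool_rot'])
S=cam('scene');cv2.imwrite('pics/f.png',cv2.convertScaleAbs(cv2.resize(S[0][100:220,190:310,::-1],(600,600),interpolation=cv2.INTER_CUBIC),alpha=1.7))
"
```

```text
[417.13521271  39.71574509  -3.96660987] [-1.93320642  0.01279512 -0.25319528]
```

View pics/f.png

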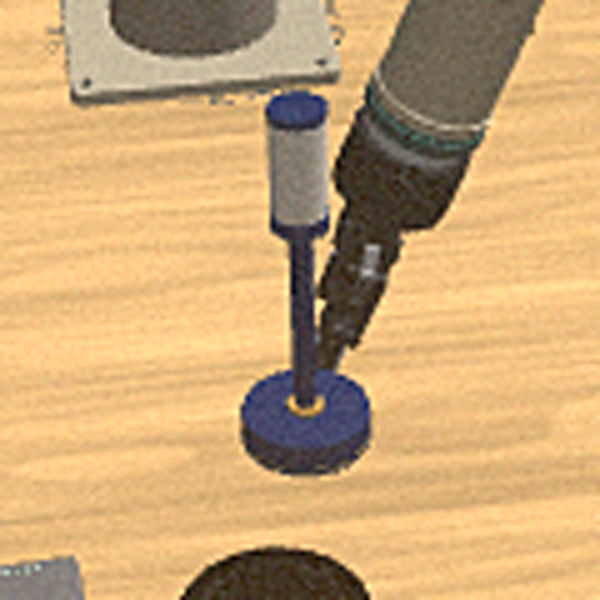

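The finger is just behind the foot at shelf level with no floor contact, and the gripper body is clear to the left. Starting a slow push.

Call:
apply_moves:
  commands:
    - [[0.1, -0.08, -0.03, 0, 0, 0], [0.15, 0, 0, 0, 0, 0], [0.15, 0, 0, 0, 0, 0], [0.15, 0, 0, 0, 0, 0], [0.15, 0, 0, 0, 0, 0], [0.15, 0, 0, 0, 0, 0], [0.15, 0, 0, 0, 0, 0], [0.1, 0, 0, 0, 0, 0]]

```text
clock: 9.47
eef_pos: [460.7, 27.7, 0.3]
tool_rot: [-1.936, 0.017, -0.253]
force: [-3.1, 0.4, 1.5]
width: 70.3
```

```bash
cat > lampm.py <<'E'
from plan import *
from meas import *
np.set_printoptions(precision=1,suppress=True)
def top(c,x):return hull(c,disc(x[0],x[1],40,0)+disc(x[0],x[1],40,24))
def capmask(c): return lampfoot(c).astype(np.float32)
def see(x0):
    s=readout.read_state();print(s['clock'],s['eef_pos'],s['tool_rot'],s['qpos'])
    T=cam('top');S=cam('scene')
    im=S[0].astype(int); bl=lambda c:((c[0][...,2].astype(int)-c[0][...,0])>8).astype(np.float32)
    for n,v in(('top',[T]),('scene',[S])): 
        print(n,fit(top,list(x0),v,x0,55,bl), bl(v[0])[hull(v[0],disc(*x0,55,0))>0].sum())
    cv2.imwrite('pics/l%d.png'%int(s['clock']*100),cv2.convertScaleAbs(np.hstack([cv2.resize(T[0][110:270,200:360,::-1],(400,400)),cv2.resize(S[0][100:260,160:320,::-1],(400,400))]),alpha=1.6))
E
python3 -c "
from lampm import *
see((530,15))"
```

```text
9.4667 [460.7  27.7   0.3] [-1.9  0.  -0.3] [-0.3  0.9 -0.   2.   0.6  0.5 -1.1]
top (array([554.3,   5.6]), np.float64(78.828125)) 331.0
scene (array([517.5,  14.6]), np.float64(113.58203125)) 288.0
```

View pics/l946.png

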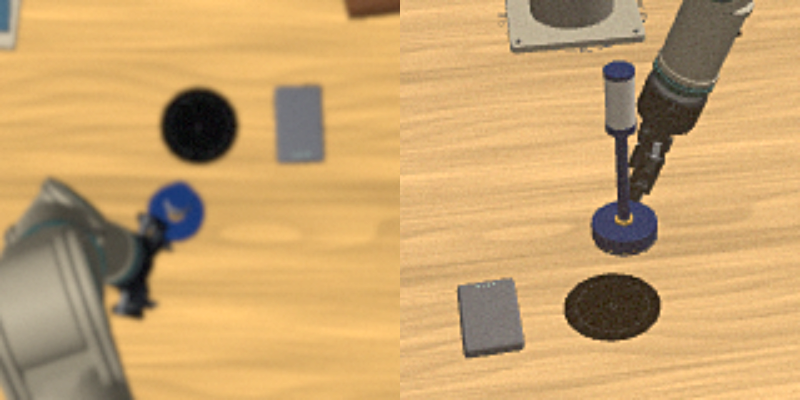

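The top view shows the lamp upright at (178,212) in the crop, the pad at (200,125), and the bank clear at right (300,123). The finger is centred behind the foot, so I'll continue.

Call:
apply_moves:
  commands:
    - [[0.12, 0, 0, 0, 0, 0], [0.15, 0, 0, 0, 0, 0], [0.18, 0, 0, 0, 0, 0], [0.18, 0, 0, 0, 0, 0], [0.18, 0, 0, 0, 0, 0], [0.18, 0, 0, 0, 0, 0], [0.15, 0, 0, 0, 0, 0], [0.1, 0, 0, 0, 0, 0]]

```text
clock: 10.23
eef_pos: [510.7, 13.4, -0.1]
tool_rot: [-1.939, 0.02, -0.254]
force: [-4.2, 1.5, 3.3]
width: 70.1
```

```bash
cat >> lampm.py <<'E'
def toppad(T):
    dk=lambda c:(c[0].max(2)<48).astype(np.float32)
    return fit(lambda c,x:hull(c,disc(x[0],x[1],55,0)),[667,-20],[T],(667,-20),70,dk)
E
python3 -c "
from lampm import *
see((607,-7))
print(toppad(cam('top')))"
```

```text
10.2333 [510.7  13.4  -0.1] [-1.9  0.  -0.3] [-0.3  0.9 -0.   1.9  0.6  0.6 -1.1]
top (array([606.4,  -7.4]), np.float64(125.296875)) 385.0
scene (array([569.2,   0.3]), np.float64(49.42578125)) 235.0
(array([672.5, -20.9]), np.float64(202.5703125))
```

Call:
apply_moves:
  commands:
    - [[0.12, 0.01, 0.01, 0, 0, 0], [0.15, 0, 0.01, 0, 0, 0], [0.18, 0, 0.01, 0, 0, 0], [0.18, 0, 0.01, 0, 0, 0], [0.15, 0, 0.01, 0, 0, 0], [0.1, 0, 0, 0, 0, 0], [0.05, 0, 0, 0, 0, 0], [0, 0, 0, 0, 0, 0]]

```text
clock: 11.05
eef_pos: [549.0, 5.5, -2.3]
tool_rot: [-1.94, 0.022, -0.254]
force: [-3.6, 0.5, 1.9]
width: 69.8
```

```bash
cat >> lampm.py <<'E'
def full(c,x):
    D=lambda r,a,b:hull(c,disc(x[0],x[1],r,a)+disc(x[0],x[1],r,b))
    return np.maximum(np.maximum(D(40,0,24),D(7,24,158)),D(17.5,158,237))
def lampscene(S,x0):
    # nonwood, foot region only: non-wood minus pad black -> use 'blue or dark' by hue: not wood & not black
    def obs(c):
        im=c[0].astype(int); return ((im[...,2]-im[...,0])>4).astype(np.float32)
    o=obs(S); x0=np.array(x0,float)
    def g(x):
        k=(hull(S,disc(*x0,75,0))>0)&(hull(S,disc(*x,7,30)+disc(*x,7,158))==0)&(hull(S,disc(*x,17.5,158)+disc(*x,17.5,237))==0)
        return ((hull(S,disc(*x,40,0)+disc(*x,40,24))-o)[k]**2).sum()/k.sum()
    r=minimize(g,x0,method='Nelder-Mead',options=dict(initial_simplex=[x0,x0+[8,0],x0+[0,8]],xatol=.1,fatol=1e-5)); return r.x,r.fun,r.nfev
E
python3 -c "
from lampm import *
see((645,-17))
print(lampscene(cam('scene'),(645,-17)), lampscene(ld('scene'),(517,18)))"
```

```text
11.05 [549.    5.5  -2.3] [-1.9  0.  -0.3] [-0.2  0.9 -0.1  1.8  0.6  0.7 -1. ]
top (array([647.1, -17.5]), np.float64(135.33984375)) 431.0
scene (array([606.7, -10.5]), np.float64(59.02734375)) 251.0
(array([607.3, -10.5]), np.float64(0.057687541308658295), 68) (array([485. ,  23.8]), np.float64(0.07936588330632091), 64)
```

```bash
ls -t pics/l*.png | head -1 | xargs -I{} cp {} pics/cur.png
```

```text
(no output)
```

View pics/cur.png

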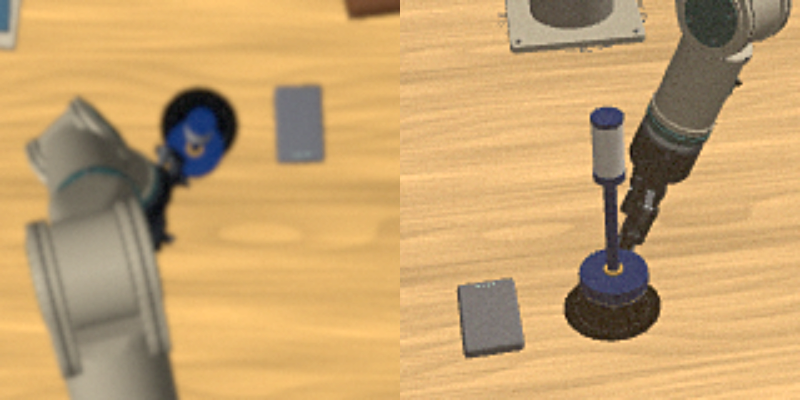

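The top view shows the foot overlapping the lower part of the pad, with the head cap biasing my fit. The yellow collar at the stem base, at (195,150) top and (614,268) scene, is a cleaner marker, so I'll use that in both views.

```bash
cat >> lampm.py <<'E'
def collar(c,x0,r=25):
    im=c[0].astype(float); k=(hull(c,disc(*x0,r,26))>0)
    wt=np.clip(im[...,0]-im[...,2]-5,0,None)*k; ys,xs=np.mgrid[:384,:512]
    uv=[(wt*xs).sum()/wt.sum(),(wt*ys).sum()/wt.sum()]
    return np.array(uv),w(c,uv,26)[:2],wt.sum()
E
python3 -c "
from lampm import *
print('init',collar(ld('top'),(517,18.5)),collar(ld('scene'),(517,18.5)))
for x in((640,-14),(636,-13),(644,-15)): print(collar(cam('top'),x),collar(cam('scene'),x))"
```

```text
init (array([267. , 205.8]), array([509.1,  19.6]), np.float64(5.0)) (array([250.7, 180.8]), array([515.5,  19.3]), np.float64(1058.0))
(array([277.1, 169.8]), array([632.4, -13.4]), np.float64(484.0)) (array([245. , 207.7]), array([635. , -13.7]), np.float64(1244.0))
(array([277.1, 169.9]), array([632.4, -13.4]), np.float64(489.0)) (array([245. , 207.7]), array([635.1, -13.7]), np.float64(1263.0))
(array([277.1, 169.8]), array([632.4, -13.3]), np.float64(486.0)) (array([245. , 207.7]), array([635. , -13.7]), np.float64(1238.0))
```

Lamp is about (634,-13.5), consistent with the finger position. That leaves about 33 mm in x and -6.5 in y.

Call:
apply_moves:
  commands:
    - [[0.1, -0.05, -0.01, 0, 0, 0], [0.15, 0, 0.01, 0, 0, 0], [0.15, 0, 0.01, 0, 0, 0], [0.15, 0, 0.01, 0, 0, 0], [0.1, 0, 0.01, 0, 0, 0], [0.05, 0, 0, 0, 0, 0], [0, 0, 0, 0, 0, 0]]

```text
clock: 12.08
eef_pos: [575.9, 0.5, -1.2]
tool_rot: [-1.942, 0.028, -0.255]
force: [-3.2, 1.7, 1.8]
width: 69.9
```

```bash
python3 -c "
from lampm import *
print(readout.read_state()['eef_pos'])
for x in((664,-19),): print(collar(cam('top'),x),collar(cam('scene'),x))"
```

```text
[575.9   0.5  -1.2]
(array([279.5, 162.2]), array([658.8, -21.2]), np.float64(514.0)) (array([243.5, 214.2]), array([661.7, -21.2]), np.float64(1446.0))
```

Call:
apply_moves:
  commands:
    - [[0.1, 0, 0.02, 0, 0, 0], [0.07, 0, 0.02, 0, 0, 0], [0, 0, 0, 0, 0, 0], [-0.15, 0, 0, 0, 0, 0], [-0.4, 0, 0, 0, 0, 0], [-0.6, 0, 0, 0, 0, 0], [-0.6, -0.2, -0.1, 0, 0, 0], [-0.5, -0.4, -0.2, 0, 0, 0]]

```text
clock: 12.85
eef_pos: [499.5, 19.8, 24.2]
tool_rot: [-1.937, 0.018, -0.255]
force: [0.6, -0.0, -0.1]
width: 70.0
```

Call:
apply_moves:
  commands:
    - [[-0.5, -0.7, 0, 0, 0, 0], [-0.3, -0.8, 0, 0, 0, 0], [-0.2, -0.8, 0, 0, 0, 0], [0, -0.8, 0.3, 0, 0, 0], [0, -0.8, 0.5, 0, 0, 0], [0, -0.5, 0.5, 0, 0, 0], [0, 0, 0, 0, 0, 0]]

```text
clock: 13.43
eef_pos: [487.8, 142.8, 179.8]
tool_rot: [-1.932, 0.013, -0.25]
force: [0.2, 0.4, -0.1]
width: 69.9
```

```bash
python3 -c "
from lampm import *
from bank import *
s=readout.read_state();print(s['clock'],s['eef_pos'],s['force'])
T=cam('top');S=cam('scene')
x=(666,-21); print(collar(T,x),collar(S,x)); print(bankfit([667,-157,3],[T]),bankfit([667,-157,3],[S]))
nw=lambda c:(c[0].max(2)<48).astype(np.float32)
pl=lambda c,x:np.maximum(hull(c,disc(x[0],x[1],55,0)),full(c,x))
cv2.imwrite('pics/end.png',cv2.convertScaleAbs(np.hstack([cv2.resize(T[0][110:230,220:340,::-1],(400,400),interpolation=cv2.INTER_CUBIC),cv2.resize(S[0][125:245,190:310,::-1],(400,400),interpolation=cv2.INTER_CUBIC)]),alpha=1.7))"
```

```text
13.4333 [487.8 142.8 179.8] [ 0.2  0.4 -0.1]
(array([280.2, 160.5]), array([664.6, -23.6]), np.float64(441.0)) (array([243.2, 215.5]), array([666.7, -22.9]), np.float64(1333.0))
(array([ 671.5, -157.5,    0.2]), np.float64(77.125)) (array([ 661.7, -157.9,    2.3]), np.float64(108.00390625))
```

View pics/end.png

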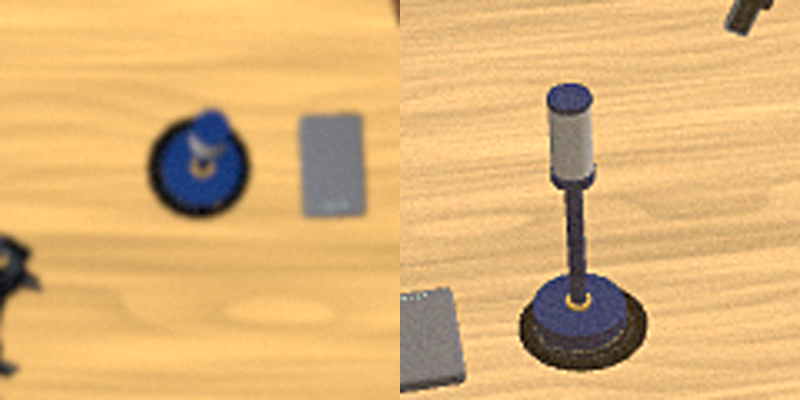

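The foot sits inside the pad rim with about a 3 to 4 mm offset to the right. The lamp is upright, the bank is well clear, and the arm is away. Handing in.

```bash
python3 -c "
from cell import finish_job
print(finish_job())"
```

```text
the job is handed in; nothing more can be done
None
```

I handed the job in at about 13.5 s of the 58 s allowed. The lamp stands upright near the middle of the pad and the power bank lies on bare shelf, well clear of it. `finish_job` gives no verdict, so this rests on my last pictures.

- **Power bank:** I pushed it sideways to the right with the open fingertips. It ended at about (667, -158), roughly 137 mm from the pad's centre, turned 1 to 3 degrees, before I touched the lamp.
- **Lamp:** I pushed it with one finger low on its foot, with the tool leaned about 20 degrees to the left so nothing came near the stem. It slid upright for about 150 mm. The final pictures put it at about (665.5, -23), against the pad at (667.5, -20). That is about 3 to 4 mm off centre, with 15 mm allowed.
- **Other objects:** I did not re-measure the bowl, dish, vase, spray bottle, earbuds or lid. No move passed near them, and no reading showed an unexpected contact.

Some measurements disagreed:
- The two cameras differ by about 3 mm on the pad's x and up to 10 mm on the bank's x.
- My outline fits of the lamp were biased by its head and stem. I used the yellow collar at the stem base instead, and there the two views agreed to about 3 mm.

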